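# Tap the bulb pot to the middle of its stand

### The arm

A 6-joint arm with a two-finger parallel gripper is mounted at the origin on the work surface. World frame = base frame: x ahead of the robot, y to its left, z up, the work surface at z = 0. Lengths are in m, angles in rad, forces in N, time in s.
With the tool pointing down it reaches from about 0.275 to 0.975 m from the base axis. Payload 8.4 kg.
Tool frame: the origin (TCP) lies at the very end of the fingers, on their centre line; the grasp point (between the pads) lies 19 mm behind it; y points along the fingers, x is the direction in which the jaws open and shut, and the axes are right-handed (so a half turn about y gives the same grasp; the last joint's range is limited). The gripper opens to 92 mm and grips with 3 to 60 N. Pads are 20 mm wide; open, the fingers measure 128 mm over their backs; the gripper's body (75 mm by 189 mm) begins 69 mm behind the grasp point.
Start: joints at [1.319, 0.353, 1.633, -0, 1.155, -0.002], TCP at [0.155, 0.606, 0.215] pointing down, gripper open.
Joint ranges: [-2.63, 2.63], [-0.92, 2.1], [0.06, 2.66], [-1.3, 4.44], [0, 2.69], [-3.02, 3.02]. Speed limits (rad/s): [2.22, 2.22, 2.79, 3.14, 3.14, 3.14].

### API

Orientations are given as a unit quaternion [w, x, y, z].
In Python, from station import arm gives the robot as it stands.
- The arm moves only by the tool carry_out, never from a script. Its argument "motion" is a list of rows, each an object of numbers: "dx", "dy", "dz": the shift along the world's x, y, z in mm; "ax", "ay", "az": the turn, a rotation vector about the world's x, y, z in rad. In form: [{"dx": .., "dy": .., "dz": .., "ax": .., "ay": .., "az": ..}, ...]. A call has 1 to 8 rows; each row shifts and turns the commanded pose from where the row before left it; what a row does not reach is not made up. A row lasts 1/8 s, in which the tool goes at most 62.5 mm and 10.7 degrees, less where a joint would pass 70% of its speed; a pose out of reach is approached as far as the arm can. A call is refused whole if a number of a shift passes 62.5 or a number of a turn 0.188, either way. A call with a gripper value outside its range is refused whole. "hand" is the gripper's target within -1 to 1 (shut at 1, half-way at 0, fully open at -1), set as the call begins (left out, the last holds). The fingers move at their own pace and stop on an object; "grip_force" is the grip in N (left out, the last holds). Time passes only in rows, so rows that do not move let the fingers close. It gives the time, the measured TCP pose, the force and the opening at its end, in the units of the state.
- arm.read_state(): the state, without advancing time (a new reading comes with each control period).
- arm.read_camera(name): name is "scene" or "side" or "wrist"; returns a dict with "color" (480x640x3 uint8, red, green, blue), "camera_matrix" (3x3 intrinsics, pixels), "R" (3x3) and "t" (3): a world point X has camera coordinates R X + t. Camera axes: x right, y down, z forward; pixel columns grow to the right and rows downward; lengths in m; the calibration is good to about 2 mm. A picture is of the moment at which its call begins. There is no depth.
- arm.hand_in(): hands the job in, once; it reports no verdict.
The state is a dict: "time_s": time; "joints": joint angles; "joint_vel": joint speeds; "joint_efforts": joint torques, N m; "position": TCP position; "tool_rot": TCP orientation; "contact_force": force on the tool from outside, world axes, zero at the start; "ft_torque": the same for the moment, N m; "width": finger opening in m.
Only numpy, scipy, OpenCV 4.12 (cv2) and the standard library are available. Lean on these libraries where they do the work, as an engineer would, in place of code of your own. Each camera call takes 0.05 s, during which the arm holds its last target. There are 200 camera calls.

### The job

The little blue-glazed bulb pot stands wobbly and off-centre, partly over the edge of the upturned clay flowerpot that serves as its stand. With light taps of the fingers low on its round belly, coax it to the middle of the stand, to within about half a centimetre, without gripping, lifting or tipping it, and leave it standing there by itself. Leave its stand, the white bulb pot and everything else on the bench where they are.

Things in the scene. Friction and masses are not known exactly. Their poses are not given: they have to be found in the camera images.
- blue_pot_foot (a point): Centre of the underside of the blue-glazed round-bellied bulb pot (0.2 to 0.34 kg, loose, with a reddish-brown bulb and green snout); z runs up its axis. Narrow flat foot 34 mm across. It slides on its stand when pushed at the belly with 1 to 3 N, and tips over when pushed at the rim or bulb. It starts 16 to 23 mm off the stand's centre, in any direction.
- blue_pot_belly (a point): Point on the same pot's axis 20 mm above its foot, at the widest level. Outside diameter 64 mm here, 60 mm or more between 15 and 29 mm above the foot, neck 49 mm at 41 mm, rim 52 mm at 45 mm. The brown bulb, 45 mm across, closes the mouth and ends 62 mm above the foot, its narrow green tip 79 mm.
- stand_top (a point): Centre of the flat top of the blue pot's stand: a terracotta flowerpot stood upside down, loose, 0.5 kg, 75 mm high, with a small dark drain hole at this point. The flat top is 63 mm across and level (z up); the sides flare to 91 mm across at 22 mm above the bench and a collar 100 mm across below that, all round the same vertical axis.
- stand: The same upturned clay pot; origin at the centre of its lower rim on the bench, 75 mm straight below its top centre.
- white_pot: White bulb pot of the same shape and size as the blue one, already centred on its own stand; not to be disturbed. Origin at the centre of its foot.
- stand2: Upturned clay pot under the white bulb pot, same shape and size as the blue pot's stand, 220 mm or more from it; not to be disturbed. Origin at the centre of its lower rim on the bench.
- spare_bulb: Loose hyacinth bulb, 45 mm across, 55 mm high, standing on the bench between the two stands; bystander. Origin under its centre.
- nursery_pot: Empty square black plastic pot, 76 mm wide, 65 mm high, beyond the stands to the left; bystander. Origin under its centre.
- clay_pot: Empty small terracotta pot, upright, 80 mm across, 70 mm high, beyond the stands to the right; bystander. Origin under its centre.
- trowel: Hand trowel lying at the left of the stands, about 320 mm long along its x axis, 26 mm high; bystander. Origin under the neck between handle and blade.
- dibber: T-handled wooden dibber with steel point, lying at the right of the stands, about 190 mm long along its x axis, 26 mm high; bystander. Origin under its shaft.
- seed_tin: Green seed tin, 73 x 103 mm, 56 mm high, beyond the stands; bystander. Origin under its centre.
There are look-alikes about, which are no part of the job. Leave any pink look-alike of the part that bears blue_pot_foot alone. Leave any pink look-alike of the stand alone.

How it is judged:
At the end, for the whole second after the job is handed in: The blue bulb pot stands upright (within 3 degrees) and released on its stand, its axis within 7 mm of the stand's axis; the stand, the white pot with its stand, and all other loose things are within 15 mm of where they began (horizontal distance between blue_pot_foot and stand_top below 0.007 m and angle between each of blue_pot_foot, stand's own z axis and vertical below 0.05 rad and z of blue_pot_foot in the frame of stand_top between -0.003 and 0.003 m and distance of each of stand, stand2, white_pot, spare_bulb, nursery_pot, clay_pot, trowel, dibber, seed_tin from where it was at the start of the episode below 0.015 m); the robot touches nothing.
It fails at once if the blue pot is tipped by more than 17 degrees or knocked off (angle between blue_pot_foot's own z axis and vertical above 0.3 rad or z of blue_pot_foot in the frame of stand_top below -0.012 m).
It fails at once if the blue pot is lifted off its stand (z of blue_pot_foot in the frame of stand_top above 0.012 m).
It fails at once if the blue pot is gripped or hit hard (more than 14 N from the robot) (contact force between any of the arm, the fingers and blue_pot above 14 N).
It fails at once if the stand is shifted by more than 15 mm or tipped (distance of stand from where it was at the start of the episode above 0.015 m or angle between stand's own z axis and vertical above 0.2 rad).
It fails at once if the white pot, its stand or another loose thing on the bench is shifted by more than 15 mm (distance of any of stand2, white_pot, spare_bulb, nursery_pot, clay_pot, trowel, dibber, seed_tin from where it was at the start of the episode above 0.015 m).
It also fails if it takes over 51 s, if anything falls off the work surface, if the arm or the gripper's body presses on something with over 40 N, if the wrist force passes 120 N, or if a joint passes its speed limit or range.

## Working session

There is one attempt and no reset: what is moved stays moved. The work goes in short steps, Python scripts to look and compute and a tool call to move; the robot and the scene stay as the last step left them, time stands still between calls to the robot, and variables do not carry over. Pictures are saved under pics/ and viewed, about 8 in all and at most 12, crops included, and the job is handed in when it is done.

Besides the shell and the picture viewer there is one more tool, called by a JSON object that holds its "api" and its "payload". carry_out: Moves the arm, as the interface text tells. Its arguments: {"type":"object","properties":{"motion":{"type":"array","items":{"type":"object","properties":{"dx":{"type":"number"},"dy":{"type":"number"},"dz":{"type":"number"},"ax":{"type":"number"},"ay":{"type":"number"},"az":{"type":"number"}}}},"hand":{"type":"number"},"grip_force":{"type":"number"}},"required":["motion"]}

```bash
mkdir -p pics; ls
python3 - <<'E'
from station import arm
import cv2,numpy as np
s=arm.read_state();print(s)
ims=[]
for n in ("scene","side"):
    c=arm.read_camera(n);np.savez(f"pics/{n}0.npz",**c)
    cv2.imwrite(f"pics/{n}0.png",c["color"][:,:,::-1]);print(n,c["camera_matrix"],c["R"],c["t"])
E
```

```text
pics
{'time_s': 0.0, 'joints': array([ 1.31856983e+00,  3.53629492e-01,  1.63414209e+00, -2.33202051e-05,
        1.15517596e+00, -2.39633055e-03]), 'joint_vel': array([ 6.26838129e-04, -1.14104198e-03, -1.30834304e-03, -1.86070282e-03,
        1.14557610e-03,  7.58821399e-06]), 'joint_efforts': array([-1.68351791e-03, -5.93834782e+01, -3.34212577e+01,  6.95773121e-02,
        2.33780465e-02, -1.08456773e-04]), 'position': array([0.15440651, 0.60511667, 0.21387193]), 'tool_rot': array([-0.55809825,  0.55869613,  0.43343704, -0.43418579]), 'contact_force': array([-1.02899164, -0.56276242, -0.02121725]), 'ft_torque': array([-0.00200055,  0.07044827, -0.00232741]), 'width': 0.09172805186150827}
scene [[481.43986117   0.         328.74974312]
 [  0.         481.43986117 241.40394215]
 [  0.           0.           1.        ]] [[ 0.83006526  0.55748939  0.01404419]
 [ 0.44377519 -0.64508193 -0.6220393 ]
 [-0.33772066  0.52256568 -0.78286006]] [-0.42574665 -0.14990788  1.13052228]
side [[616.37503197   0.         321.69900293]
 [  0.         616.37503197 240.39238473]
 [  0.           0.           1.        ]] [[ 0.76418895 -0.64498515  0.00306731]
 [-0.45840612 -0.54646024 -0.70088875]
 [ 0.453739    0.53420536 -0.71326401]] [-0.39222974  0.2859956   1.0295304 ]
```

View pics/scene0.png

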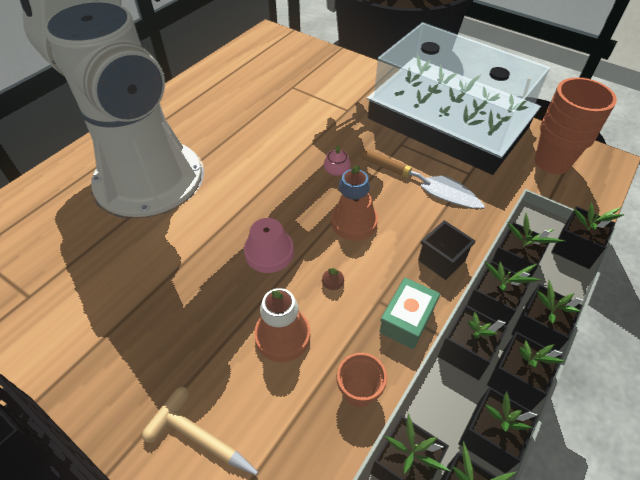

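View pics/side0.png

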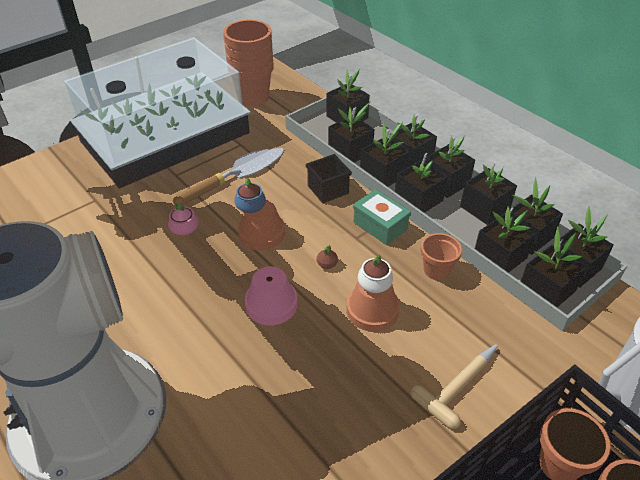

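In scene, blue pot (355,185) on a terracotta stand (355,215). In side, blue (250,197) and stand (262,230). Look-alikes: pink pot at scene (337,162) / side (182,220), and pink stand at scene (268,245) / side (271,295). I'll leave these alone. Blue glaze on clay fits the description. I'll confirm it in an enlarged crop and measure.

Run:
```python
import cv2,numpy as np
a=[]
for n,(u,v) in (("scene",(355,200)),("side",(258,215))):
    c=cv2.imread(f"pics/{n}0.png")[v-50:v+50,u-40:u+40]
    a.append(cv2.resize(c,None,fx=5,fy=5,interpolation=cv2.INTER_CUBIC))
cv2.imwrite("pics/crop0.png",np.hstack(a))
```

```text
(no output)
```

View pics/crop0.png

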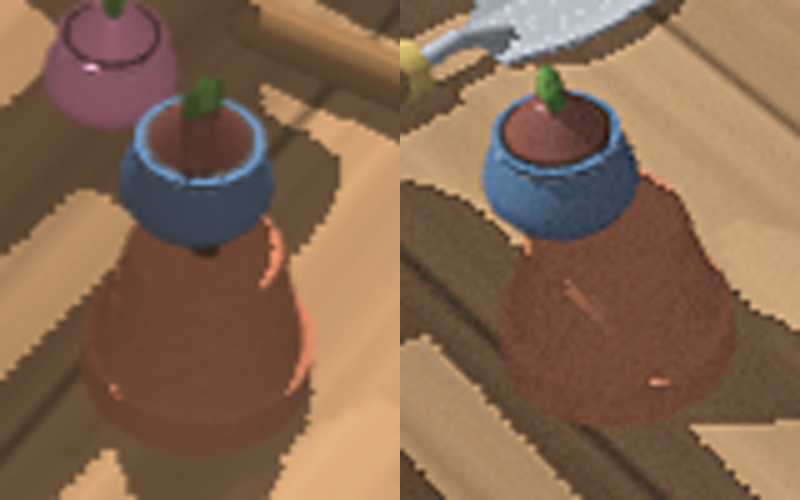

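```bash
cat > h.py <<'E'
import numpy as np,cv2
from scipy.optimize import least_squares
def ld(n): return dict(np.load(f"pics/{n}.npz"))
def proj(c,X):
    p=(c["R"]@np.atleast_2d(X).T).T+c["t"]; p=p@c["camera_matrix"].T; return p[:,:2]/p[:,2:]
def ray(c,uv,z):
    d=c["R"].T@np.linalg.inv(c["camera_matrix"])@[*uv,1.]; o=-c["R"].T@c["t"]
    return o+d*(z-o[2])/d[2]
def circ(x,y,z,r):
    a=np.linspace(0,2*np.pi,180); return np.c_[x+r*np.cos(a),y+r*np.sin(a),0*a+z]
E
python3 - <<'E'
from h import *
A,B=ld("scene0"),ld("side0")
print("rim",ray(A,(355.2,178),.12),ray(B,(249.8,190.4),.12))
def tri(u,v):
    P=[c["camera_matrix"]@np.c_[c["R"],c["t"]] for c in(A,B)]
    X=cv2.triangulatePoints(P[0],P[1],np.array(u,float),np.array(v,float));return (X[:3]/X[3]).T
print("tri rim",tri((355.2,178),(249.8,190.4)))
print("hole(near edge)",ray(A,(356,200),.075))
def f(p,cams):
    r=[]
    for c,l,ri,b in cams:
        q=np.vstack([proj(c,circ(*p,z,.05)) for z in(0,.022)])
        r+=[q[:,0].min()-l,q[:,0].max()-ri,q[:,1].max()-b]
    return r
a=(A,331.8,377.4,241);b=(B,238,285,250)
for cs in([a],[b],[a,b]):
    s=least_squares(f,[.25,.4],args=(cs,));print("stand",s.x,s.fun.round(1))
# blue mask extents
for n,c in(("scene",A),("side",B)):
    h=cv2.cvtColor(c["color"],cv2.COLOR_RGB2HSV);m=cv2.inRange(h,(98,90,40),(120,255,255))
    k,l,st,ce=cv2.connectedComponentsWithStats(m);i=np.argsort(-st[1:,4])[:3]+1;print(n,st[i],ce[i])
# others
for nm,uv,z in(("pinkpot",(182,220),.03),("pinkstand",(269,280),.075),("trowel handle end",(178,202),.02),("trowel neck",(232,175),.01),("nursery",(328,165),.065),("bulb",(327,255),.04),("white rim",(376,268),.12)):
    print(nm,ray(B,uv,z).round(3))
print(ray(A,(268,230),.075),ray(A,(337,155),.04), ray(A,(280,300),.12))
E
```

```text
rim [0.46237661 0.16761052 0.12      ] [0.46287294 0.16556215 0.12      ]
tri rim [[0.46290255 0.16606915 0.12030283]]
hole(near edge) [0.47543872 0.15462052 0.075     ]
stand [0.47467883 0.15631347] [-0.6  0.6 -0. ]
stand [0.47477213 0.15357294] [-0.3  0.3 -0. ]
stand [0.47527869 0.15490808] [-0.7  0.5  0.5 -0.4  0.1 -0.5]
scene [[341 171  27  16  62]
 [348 170   1   1   1]] [[354.56451613 180.90322581]
 [348.         170.        ]]
side [[235 186  30  26 218]
 [252 210   5   2   6]
 [250 201   5   2   5]] [[245.08256881 200.91743119]
 [254.         210.5       ]
 [252.         201.6       ]]
pinkpot [0.352 0.269 0.03 ]
pinkstand [ 0.371 -0.018  0.075]
trowel handle end [0.379 0.335 0.02 ]
trowel neck [0.53  0.347 0.01 ]
nursery [0.682 0.178 0.065]
bulb [ 0.515 -0.014  0.04 ]
white rim [ 0.512 -0.15   0.12 ]
[ 0.37647776 -0.01124214  0.075     ] [0.34643834 0.28156886 0.04      ] [ 0.51188672 -0.14465056  0.12      ]
```

Run:
```python
from station import arm
import numpy as np
from scipy.spatial.transform import Rotation as R
s=arm.read_state();q=s["tool_rot"];M=R.from_quat([*q[1:],q[0]]).as_matrix();print(M.round(3))
z=M[:,2];a=np.arctan2(z[1],z[0]);t=np.arctan2(.1548-.1662,.4752-.4626)
for k in(0,np.pi):print("turn",(t+k-a+np.pi)%(2*np.pi)-np.pi)
print("push dir",t)
```

```text
[[ 0.247 -0.    -0.969]
 [ 0.969 -0.001  0.247]
 [-0.001 -1.     0.   ]]
turn 2.6559745269157995
turn -0.4856181266739936
push dir -0.7354397676755052
```

{"api": "carry_out", "payload": {"hand": 1, "grip_force": 5, "motion": [{"dx":31,"dy":-48,"az":-0.0607},{"dx":31,"dy":-48,"az":-0.0607},{"dx":31,"dy":-48,"az":-0.0607},{"dx":31,"dy":-48,"az":-0.0607},{"dx":31,"dy":-48,"az":-0.0607},{"dx":31,"dy":-48,"az":-0.0607},{"dx":31,"dy":-48,"az":-0.0607},{"dx":31,"dy":-48,"az":-0.0607}]}}

```text
invalid input
```

{"api": "carry_out", "payload": {"motion": [{"dx":0},{"dx":0},{"dx":0},{"dx":0}]}}

```text
invalid input
```

Run:
```python
from station import arm
import numpy as np,cv2
from h import *
from scipy.spatial.transform import Rotation as R
s=arm.read_state();q=s["tool_rot"];M=R.from_quat([*q[1:],q[0]]).as_matrix();print(M.round(3),s["position"],s["width"],s["contact_force"],np.arctan2(*-M[[1,0],2]))
a=[]
for n in("wrist","side"):
    c=arm.read_camera(n);np.savez(f"pics/{n}1.npz",**c);i=c["color"][:,:,::-1];a.append(i)
a[1]=cv2.resize(a[1][120:280,170:350],(540,480))
cv2.imwrite("pics/v1.png",cv2.resize(np.hstack(a),(800,325)))
```

```text
[[ 0.247 -0.    -0.969]
 [ 0.969 -0.001  0.247]
 [-0.001 -1.     0.   ]] [0.15440013 0.60517539 0.21393597] 0.09195060733023208 [-0.13246245  0.25475969  0.49518154] -0.24982164100151172
```

View pics/v1.png

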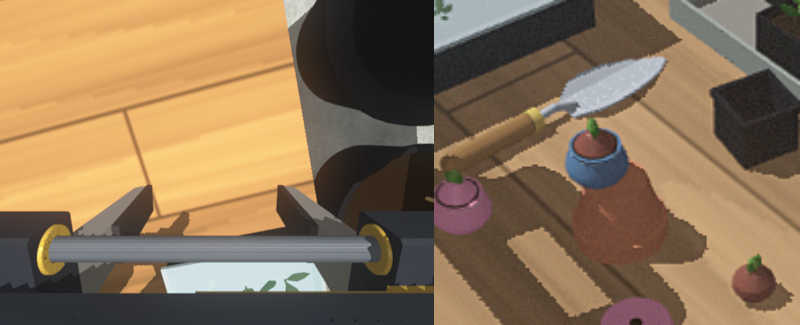

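The moves were refused and the arm hasn't moved, so the wrist view shows only bare bench. I'll give every key in each row.

{"api": "carry_out", "payload": {"hand": 1, "grip_force": 5, "motion": [{"dx":31,"dy":-48,"dz":0,"ax":0,"ay":0,"az":-0.06},{"dx":31,"dy":-48,"dz":0,"ax":0,"ay":0,"az":-0.06},{"dx":31,"dy":-48,"dz":0,"ax":0,"ay":0,"az":-0.06},{"dx":31,"dy":-48,"dz":0,"ax":0,"ay":0,"az":-0.06},{"dx":31,"dy":-48,"dz":0,"ax":0,"ay":0,"az":-0.06},{"dx":31,"dy":-48,"dz":0,"ax":0,"ay":0,"az":-0.06},{"dx":31,"dy":-48,"dz":0,"ax":0,"ay":0,"az":-0.06},{"dx":31,"dy":-48,"dz":0,"ax":0,"ay":0,"az":-0.06}]}}

```text
time_s: 1.2
position: [0.4033, 0.22, 0.2148]
tool_rot: [0.646, -0.646, -0.288, 0.288]
contact_force: [1.1, -0.2, 0.4]
width: 0.014
```

{"api": "carry_out", "payload": {"motion": [{"dx":0,"dy":0,"dz":0,"ax":0,"ay":0,"az":0},{"dx":0,"dy":0,"dz":0,"ax":0,"ay":0,"az":0},{"dx":0,"dy":0,"dz":0,"ax":0,"ay":0,"az":0}]}}

```text
time_s: 1.58
position: [0.4019, 0.2226, 0.2145]
tool_rot: [0.645, -0.645, -0.289, 0.289]
contact_force: [0.6, 0.3, -0.2]
width: 0.0006
```

Run:
```python
from station import arm
import numpy as np,cv2
from h import *
from scipy.spatial.transform import Rotation as R
s=arm.read_state();q=s["tool_rot"];M=R.from_quat([*q[1:],q[0]]).as_matrix();print(s["position"],s["width"],s["contact_force"],np.arctan2(*-M[[1,0],2]))
a=[]
for n in("wrist","side"):
    c=arm.read_camera(n);np.savez(f"pics/{n}1.npz",**c);i=c["color"][:,:,::-1];a.append(i)
    if n=="wrist":print(proj(c,[[.4752,.1548,.075],[.4626,.1662,.12],s["position"]]))
a[1]=cv2.resize(a[1][120:280,170:350],(540,480))
cv2.imwrite("pics/v2.png",cv2.resize(np.hstack(a),(800,325)))
```

```text
[0.40187785 0.22261314 0.21452077] 0.000623645482130146 [ 0.56987806  0.30657781 -0.15237152] -0.7279452699587745
[[316.25350007 336.44800046]
 [316.37700697 344.3066579 ]
 [319.76480175 289.91908509]]
```

View pics/v2.png

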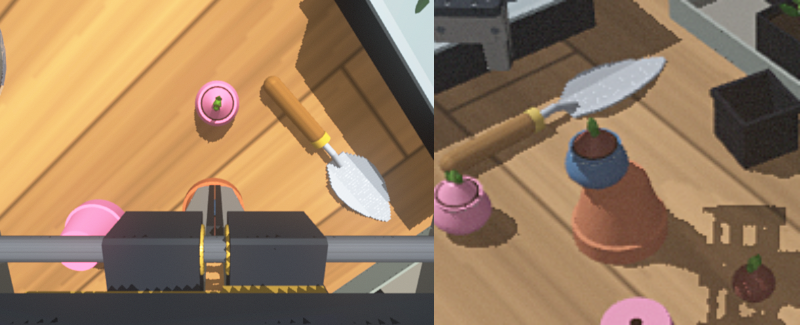

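Wrist view: the hand sits on the push line, with the pot hidden behind the fingers; side crop: the pot hasn't moved. Going down beside the belly.

{"api": "carry_out", "payload": {"motion": [{"dx":0,"dy":0,"dz":-42,"ax":0,"ay":0,"az":0},{"dx":0,"dy":0,"dz":-42,"ax":0,"ay":0,"az":0},{"dx":0,"dy":0,"dz":-42,"ax":0,"ay":0,"az":0},{"dx":0,"dy":0,"dz":0,"ax":0,"ay":0,"az":0},{"dx":11,"dy":-10,"dz":0,"ax":0,"ay":0,"az":0},{"dx":11,"dy":-10,"dz":0,"ax":0,"ay":0,"az":0},{"dx":0,"dy":0,"dz":0,"ax":0,"ay":0,"az":0},{"dx":0,"dy":0,"dz":0,"ax":0,"ay":0,"az":0}]}}

```text
time_s: 2.68
position: [0.4249, 0.2014, 0.0892]
tool_rot: [0.646, -0.646, -0.289, 0.288]
contact_force: [-0.5, -1.0, -0.9]
width: 0.0011
```

{"api": "carry_out", "payload": {"motion": [{"dx":1.5,"dy":-1.4,"dz":-1,"ax":0,"ay":0,"az":0},{"dx":1.5,"dy":-1.4,"dz":0,"ax":0,"ay":0,"az":0},{"dx":1.5,"dy":-1.4,"dz":0,"ax":0,"ay":0,"az":0},{"dx":1.5,"dy":-1.4,"dz":0,"ax":0,"ay":0,"az":0},{"dx":1.5,"dy":-1.4,"dz":0,"ax":0,"ay":0,"az":0},{"dx":1.5,"dy":-1.4,"dz":0,"ax":0,"ay":0,"az":0},{"dx":1.5,"dy":-1.4,"dz":0,"ax":0,"ay":0,"az":0},{"dx":1.5,"dy":-1.4,"dz":0,"ax":0,"ay":0,"az":0}]}}

```text
time_s: 3.68
position: [0.4366, 0.1903, 0.0876]
tool_rot: [-0.646, 0.646, 0.289, -0.289]
contact_force: [-1.0, 1.4, -0.2]
width: 0.0006
```

```bash
cat > look.py <<'E'
import sys
from station import arm
from h import *
s=arm.read_state();print(s["position"],s["contact_force"])
a=[]
for n,(u,v) in (("scene",(355,200)),("side",(258,215))):
    c=arm.read_camera(n);np.savez(f"pics/{n}_{sys.argv[1]}.npz",**c)
    a.append(cv2.resize(c["color"][v-50:v+50,u-40:u+40,::-1],None,fx=5,fy=5,interpolation=cv2.INTER_CUBIC))
cv2.imwrite(f"pics/look_{sys.argv[1]}.png",np.hstack(a))
E
python3 look.py a
```

```text
[0.43659361 0.1903004  0.08758308] [-0.98609237  1.3914367  -0.16519477]
```

View pics/look_a.png

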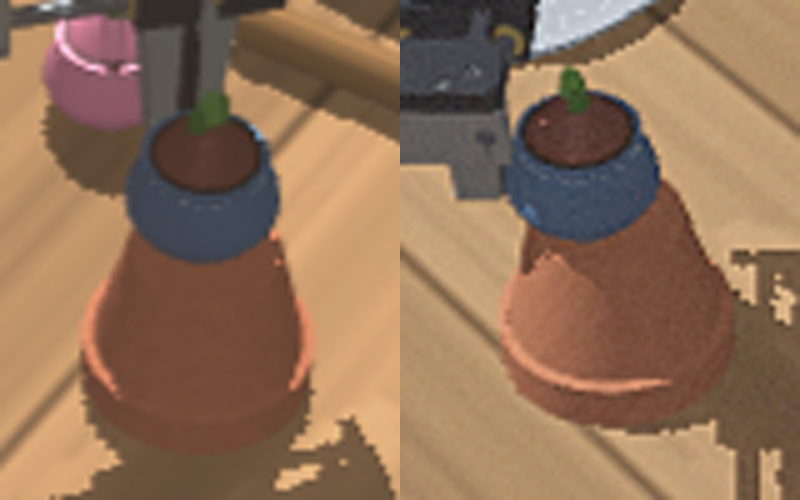

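Run:
```python
from h import *
A,B=ld("scene_a"),ld("side_a")
print(ray(A,(356.4,180.6),.12),ray(B,(253.9,191),.12))
# predicted outline extremes of belly circle for given centre, and bulb mask
for n,c in(("A",A),("B",B)):
  for p in((.4675,.162),(.4752,.1548)):
    q=proj(c,circ(*p,.095,.032));r=proj(c,circ(*p,.12,.026));print(n,p,q.min(0),q.max(0),r.min(0),r.max(0))
```

```text
[0.46828245 0.16267384 0.12      ] [0.46812565 0.15875927 0.12      ]
A (0.4675, 0.162) [339.50796833 178.46699169] [370.85730114 200.91601055] [342.9000966  171.63535903] [368.88703613 189.94690459]
A (0.4752, 0.1548) [340.75034009 181.96010114] [372.30519061 204.70379103] [344.19040836 175.16744486] [370.35118283 193.72426633]
B (0.4675, 0.162) [237.92010639 189.34515082] [269.32195169 210.22229571] [239.74875976 181.97906347] [265.63039446 198.91126402]
B (0.4752, 0.1548) [243.05476408 189.52566161] [274.45059842 210.41529452] [244.95617664 182.1606702 ] [270.83278773 199.10315407]
```

The pot has slid upright by about 8 mm and is now near (0.469, 0.1605), with roughly 9 mm to go.

{"api": "carry_out", "payload": {"motion": [{"dx":1.1,"dy":-1.0,"dz":0,"ax":0,"ay":0,"az":0},{"dx":1.1,"dy":-1.0,"dz":0,"ax":0,"ay":0,"az":0},{"dx":1.1,"dy":-1.0,"dz":0,"ax":0,"ay":0,"az":0},{"dx":1.1,"dy":-1.0,"dz":0,"ax":0,"ay":0,"az":0},{"dx":1.1,"dy":-1.0,"dz":0,"ax":0,"ay":0,"az":0},{"dx":1.1,"dy":-1.0,"dz":0,"ax":0,"ay":0,"az":0},{"dx":0,"dy":0,"dz":0,"ax":0,"ay":0,"az":0},{"dx":0,"dy":0,"dz":0,"ax":0,"ay":0,"az":0}]}}

```text
time_s: 4.78
position: [0.4432, 0.1843, 0.0876]
tool_rot: [-0.645, 0.646, 0.289, -0.289]
contact_force: [-0.1, 0.0, -0.2]
width: 0.0003
```

{"api": "carry_out", "payload": {"motion": [{"dx":-5,"dy":4.5,"dz":0,"ax":0,"ay":0,"az":0},{"dx":-12,"dy":11,"dz":0,"ax":0,"ay":0,"az":0},{"dx":-18,"dy":16,"dz":0,"ax":0,"ay":0,"az":0},{"dx":0,"dy":0,"dz":40,"ax":0,"ay":0,"az":0},{"dx":0,"dy":0,"dz":50,"ax":0,"ay":0,"az":0},{"dx":-20,"dy":40,"dz":30,"ax":0,"ay":0,"az":0},{"dx":-20,"dy":40,"dz":0,"ax":0,"ay":0,"az":0},{"dx":0,"dy":0,"dz":0,"ax":0,"ay":0,"az":0}]}}

```text
time_s: 5.78
position: [0.3664, 0.2983, 0.2081]
tool_rot: [0.645, -0.645, -0.29, 0.289]
contact_force: [-0.4, 0.0, 0.2]
width: 0.0004
```

```bash
python3 look.py b
```

```text
[0.3664083  0.29830136 0.20805253] [-0.40983184  0.03954741  0.18096851]
```

View pics/look_b.png

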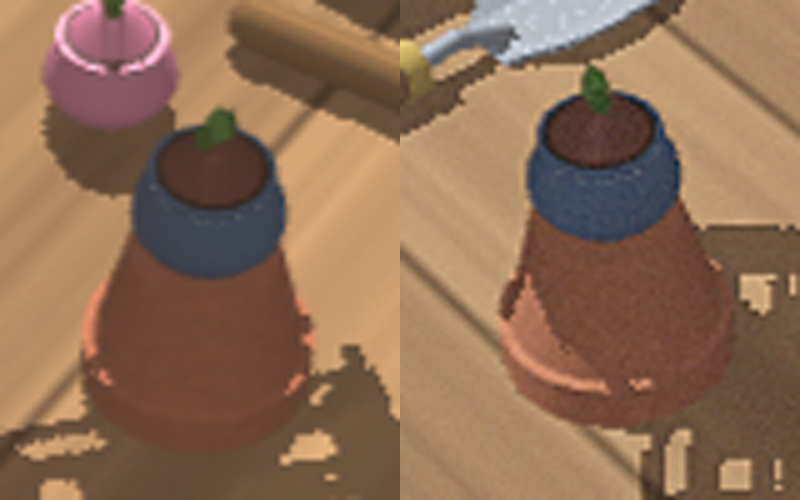

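Run:
```python
from h import *
def meas(n,off,sx):
    c=ld(n);h=cv2.cvtColor(c["color"],cv2.COLOR_RGB2HSV)
    m=cv2.inRange(h,(95,60,20),(125,255,255));u,v=off;m2=np.zeros_like(m);m2[v-50:v+50,u-40:u+40]=m[v-50:v+50,u-40:u+40]
    k,l,st,ce=cv2.connectedComponentsWithStats(m2);s=st[1+np.argmax(st[1:,4])];return c,s[0]-.5,s[0]+s[2]-.5,s[1]+s[3]-.5
H=np.r_[np.c_[[.005,.01,.015,.02,.025,.029],[.024,.0275,.030,.032,.0315,.030]]]
def f(p,ms):
    r=[]
    for c,l,ri,b in ms:
        q=np.vstack([proj(c,circ(*p,.075+z,R)) for z,R in H]);r+=[q[:,0].min()-l,q[:,0].max()-ri,q[:,1].max()-b]
    return r
for t,nm in(("0","start"),("_a","mid"),("_b","end")):
    ms=[meas("scene"+t,(355,200),0),meas("side"+t,(258,215),0)]
    s=least_squares(f,[.47,.16],args=(ms,));print(nm,[x[1:] for x in ms],s.x.round(4),s.fun.round(1),((s.x-[.4752,.1548])*1000).round(1))
```

```text
start [(np.float64(339.5), np.float64(368.5), np.float64(197.5)), (np.float64(234.5), np.float64(265.5), np.float64(212.5))] [0.4611 0.169 ] [-0.7  1.4  2.3 -1.1 -0.7  0.1] [-14.1  14.2]
mid [(np.float64(346.5), np.float64(370.5), np.float64(200.5)), (np.float64(238.5), np.float64(269.5), np.float64(212.5))] [0.4711 0.1676] [-4.   3.3  1.7 -0.7 -0.4 -1.7] [-4.1 12.8]
end [(np.float64(351.5), np.float64(371.5), np.float64(203.5)), (np.float64(243.5), np.float64(273.5), np.float64(212.5))] [0.4799 0.1638] [-6.4  5.   1.6 -1.1  0.1 -2.6] [4.7 9. ]
```

The colour mask clips the shaded glaze (scene left edge 351 against 341.6 by eye), so I'll fit with edge positions read from the crops.

Run:
```python
from h import *
A,B=ld("scene_b"),ld("side_b")
H=np.c_[[.005,.01,.015,.02,.025,.029],[.024,.0275,.030,.032,.0315,.030]]; S=np.c_[[-.075,-.053],[.05,.05]]
def fit(sh,a,b):
    ms=[(A,315+a[0]/5,315+a[1]/5,150+a[2]/5),(B,218+b[0]/5,218+b[1]/5,165+b[2]/5)]
    def f(p):
        r=[]
        for c,l,ri,bo in ms:
            q=np.vstack([proj(c,circ(*p,.075+z,R)) for z,R in sh]);r+=[q[:,0].min()-l,q[:,0].max()-ri,q[:,1].max()-bo]
        return r
    s=least_squares(f,[.47,.16]);print(s.x.round(4),s.fun.round(1))
fit(H,(120,274,247),(83,238,240));fit(H,(133,287,278),(127,281,240))
fit(S,(82,313,452),(100,335,428))
# neck/bulb rims: end
print(ray(A,(315+213/5,150+168/5),.12),ray(B,(218+199/5,165+128/5),.12))
```

```text
[0.462  0.1678] [-0.2  0.2  0.9 -0.5 -0.1 -0.3]
[0.4755 0.1562] [-0.3  0.4  0.9 -0.6 -0.  -0.3]
[0.4748 0.1548] [-0.5  0.1  1.  -0.6 -0.1 -1. ]
[0.47472539 0.15682586 0.12      ] [0.47486493 0.15471233 0.12      ]
```

```bash
python3 -c "
from station import arm
print(arm.hand_in(),arm.read_state()['time_s'])"
```

```text
the job is handed in; nothing more can be done
the job is handed in; nothing more can be done
```

The blue pot now stands about 1–2 mm off the middle of its stand by my last measurement. It is upright and released, with the hand well clear. I have handed the job in; it reports no verdict.

I shut the fingers, lowered them beside the belly, and slid the pot in with one slow push of about 17 mm, in two stages with a look in between. The highest force I read was about 1.7 N, but I only read it at the end of each move.

**Last checks, after backing off:**
- **Position:** the pot's axis is near (0.4755, 0.156) and the stand's near (0.475, 0.155). The two views, each measured alone from the rim, differ by about 2 mm in y, which is within calibration error.
- **Stand:** it shows no shift beyond about 0.5 mm between the first and last fits.
- **Neighbours:** I did not re-measure the white pot, its stand or the other things on the bench. The hand passed near only the pink pot and the trowel handle, well above them, and both look unmoved in the final crops.
- **Failed checks:** an automatic colour-mask fit put the pot about 10 mm off (+4.7, +9.0 mm). It clipped the shaded side of the glaze in the scene view, with errors up to 6 pixels, so I discarded it and used edges read by eye from the crops. My first two move calls were also refused because I had left out some keys; the arm did not move.

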